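Fit the gear housing's access cover and hold it down on its seal

ROBOT

A 6-joint arm with a two-finger parallel gripper is mounted at the origin on a cart in front of the work surface, level with it; the furniture and walls round the work are solid. World frame = base frame: x ahead of the robot, y to its left, z up, the work surface at z = 0. Lengths are in m, angles in rad, forces in N, time in s.
With the tool pointing down it reaches from about 0.3 to 0.775 m from the base axis. Payload 14.6 kg.
Tool frame: the origin (TCP) lies at the very end of the fingers, on their centre line; the grasp point (between the pads) lies ctrl.grasp_offset behind it (ctrl.grasp_offset is the distance from the TCP to the grasp point, in m); z points along the fingers, y is the direction in which the jaws open and shut (so a half turn about z gives the same grasp; the last joint's range is limited). The gripper opens to 94 mm and grips with 3 to 60 N. Pads are 16 mm wide; open, the fingers measure 119 mm over their backs; the gripper's body (75 mm by 177 mm) begins 78 mm behind the grasp point.
Start: joints at [1.116, 0.3, 1.521, -0, 1.321, -0.067], TCP at [0.208, 0.509, 0.205] pointing down, gripper open.
Joint ranges: [-3.03, 3.03], [-0.79, 2.21], [0.23, 2.52], [-1.04, 4.18], [0, 3.07], [-2.55, 2.55]. Speed limits (rad/s): [2.22, 2.22, 2.57, 3.14, 3.14, 3.14].

INTERFACE

Orientations are given as [roll, pitch, yaw] about the fixed x, y, z axes, in that order (R = Rz(yaw) Ry(pitch) Rx(roll)).
In Python, from station import ctrl gives the robot as it stands. The module is installed in compiled form; this text tells all that it offers.
- The arm moves only by the tool carry_out, never from a script. Its argument "deltas" is a list of rows, each an object of numbers: "x", "y", "z": the shift along the tool's x, y, z in units of 0.02 m (1.0 is 0.02 m); "wx", "wy", "wz": the turn, a rotation vector about the tool's x, y, z in units of 0.08 rad (1.0 is 0.08 rad); "jaw": the opening in per cent of the stroke, from 0 (shut) to 100 (fully open). A call has 1 to 12 rows; each row shifts and turns the commanded pose from where the row before left it, along the tool's axes as they then stand; what a row does not reach is not made up. A row lasts 1/12 s, in which the tool goes at most 41.7 mm and 7.16 degrees, less where a joint would pass 70% of its speed; a pose out of reach is approached as far as the arm can. A call with a number of a shift or a turn outside -1 to 1 is refused whole. A call with a gripper value outside its range is refused whole. The fingers move at their own pace and stop on an object; "squeeze" is the grip in N (left out, the last holds). Time passes only in rows, so rows that do not move let the fingers close. It gives the time, the measured TCP pose, the force and the opening at its end, in the units of the state.
- ctrl.get_obs(): the state, without advancing time (a new reading comes with each control period).
- ctrl.camera(name): name is "scene" or "side" or "wrist"; returns the picture (384x512x3 uint8, blue, green, red); there is no depth.
- ctrl.camera_params(name): a dict with "mtx" (3x3 intrinsics, pixels), "origin" and "attitude" of the camera in the world. Camera axes: x right, y down, z forward; pixel columns grow to the right and rows downward; lengths in m; the calibration is good to about 2 mm. A picture is of the moment at which its call begins: read the wrist's pose just before it. camera_params takes no time and is no camera call; for the wrist camera it gives the pose at the moment of the call.
- ctrl.hand_in(): hands the job in, once; it reports no verdict.
Trained networks look in the newest picture that a camera, given by its name, has taken for a name from the list of things; names that differ only in an ending like _2 or _b are one class to them, and where a whole thing is asked for, a point or a joint stands for the part that bears it (a point fixed in the world has none). Each returns a list of dicts, best first, with "conf" (0 to 1); they miss things now and then, are a little off and sometimes report something else, mostly with a low value. They report only what shows in the picture. A call takes as long as a camera call. They do not tell look-alikes from the thing itself.
- ctrl.boxes_of(camera, label): "rect" ([left, top, right, bottom] in pixels, round what is visible of it).
- ctrl.mark_of(camera, label): "position" ([row, column] in pixels: a listed point, or the origin of a listed thing).
The state is a dict: "time_s": time; "qpos": joint angles; "joint_vel": joint speeds; "tau": joint torques, N m; "ee_pos": TCP position; "eef_rot": TCP orientation; "force": force on the tool from outside, world axes, zero at the start; "moment": the same for the moment, N m; "grip_width": finger opening in m.
Only numpy, scipy, OpenCV 4.12 (cv2) and the standard library are available. Lean on these libraries where they do the work, as an engineer would, in place of code of your own. Each camera call takes 0.05 s, during which the arm holds its last target.

TASK

Lift the loose grey access cover by its orange wing fastener and set it level over the raised rim of the blue gear housing. Once it sits there, turn the wing until the slot in its top lines up with the white index lines on the cover, then press the cover down against its springy seal until it is fully home on the rim. Finish while still pressing it home: do not let go; leave the other things on the bench alone.

Things in the scene. Friction and masses are not known exactly. Their poses are not given: they have to be found in the camera images.
- housing: Blue gear housing, fixed, 210 x 164 mm, 56 mm high to its deck; origin under its centre on the bench. A bare aluminium rim 20 mm high stands on the deck round a rectangular opening. In the opening two steel bars run along x, 16 mm apart: the fastener's tongue passes between them when lined up.
- rim_centre (a point): Centre of the rim's top plane, 76 mm above the bench. x runs along the rim's long side, y along the short, z up. The rim is 132 x 92 mm outside at the top and widens by 4 mm a side over its upper 14 mm, so it centres the cover.
- seal (a joint): Height of the sprung black rubber seal just inside the rim, m: 0 when up, standing 6 mm above the rim top; -0.006 when level with the rim top. It carries the cover's weight without sinking; roughly 8 to 12 N downward on the cover press it level.
- cover_seat (a point): Loose grey metal cover, 151 x 111 x 18 mm, 0.3 kg; fits either way round. Point: middle of the underside of its 4 mm top plate, 14 mm above its skirt's lower edge (and the bench); it meets rim_centre when home, is 6 mm above it on the seal. x along the long side and the two white index lines, z up. Skirt inside 143 x 103 mm: 5 mm play a side at the rim top, 1.5 mm when home.
- wing (a point): Orange wing grip of the fastener in the middle of the cover: a bar 44 mm long, 14 mm wide, its top 29 mm above the cover's top face, with a black slot along its top. The point is on the turning axis, 18 mm above the cover's top face; x along bar and slot, z up. Grip it across its 14 mm width from above; it carries the whole cover.
- fastener (a joint): Angle of the wing on the cover, rad: 0 with its slot in line with the white index lines, growing counter-clockwise from above. Starts at 1.0 to 1.4; turn it clockwise. Its stops are at -0.5 and 1.65, so it does not stop by itself at 0. Friction 0.05 N m; stays where left. Unless lined up, its tongue under the cover meets the steel bars and the cover stays about 4 mm too high.
- spray_blue: Blue spray can, 74 mm diameter, 141 mm high, standing at the back; origin under its centre. Bystander.
- piston: Light metal piston, 55 mm diameter, 54 mm high, standing at the back; origin under its centre. Bystander.
Mind the look-alikes: they are no part of the job. What is shaped like the part that bears cover_seat but turquoise is not meant.

How it is judged:
By the outcome, as a careful person would: the job done as asked, in the order asked, and still so for the second after the job is handed in, while the arm keeps its last pose, push and grip.
It also fails if it takes over 51 s, if anything falls off the work surface, if the arm or the gripper's body presses on something with over 40 N, if the wrist force passes 120 N, or if a joint passes its speed limit or range.

## Working session

There is one attempt and no reset: what is moved stays moved. The work goes in short steps, Python scripts to look and compute and a tool call to move; the robot and the scene stay as the last step left them, time stands still between calls to the robot, and variables do not carry over. Pictures are saved under pics/ and viewed, and the job is handed in when it is done.

Besides the shell and the picture viewer there is one more tool, called after "Request:" as name([rows], argument=value, ...), one row to a line, values as JSON. carry_out: Moves the arm, as the interface text tells. Its arguments: {"type":"object","properties":{"deltas":{"type":"array"},"squeeze":{"type":"number"}},"required":["deltas"]}

```bash
mkdir -p pics; cat > h.py <<'E'
import numpy as np,cv2
from station import ctrl
from scipy.spatial.transform import Rotation as R
def ray(p,cam,P=None):
    P=P or ctrl.camera_params(cam); r,c=p
    A=np.array(P["attitude"],float)
    A=A if A.shape==(3,3) else R.from_euler('xyz',A).as_matrix()
    d=A@np.linalg.inv(np.array(P["mtx"]))@[c,r,1]
    return np.array(P["origin"]),d/np.linalg.norm(d)
def onz(p,cam,z,P=None):
    o,d=ray(p,cam,P); return o+d*(z-o[2])/d[2]
def proj(X,cam,P=None):
    P=P or ctrl.camera_params(cam)
    A=np.array(P["attitude"],float)
    A=A if A.shape==(3,3) else R.from_euler('xyz',A).as_matrix()
    v=np.array(P["mtx"])@(A.T@(np.array(X)-P["origin"])); return v[:2]/v[2]
def tri(a,b):
    (o1,d1),(o2,d2)=a,b
    t=np.linalg.lstsq(np.c_[d1,-d2],o2-o1,rcond=None)[0]
    p,q=o1+t[0]*d1,o2+t[1]*d2
    return (p+q)/2,np.linalg.norm(p-q)
E
python3 - <<'E'
from h import *
print(ctrl.get_obs(),ctrl.grasp_offset)
for c in["scene","side","wrist"]:
    cv2.imwrite(f"pics/{c}0.png",ctrl.camera(c)); P=ctrl.camera_params(c); print(c,P)
    for l in["rim_centre","cover_seat","wing","housing"]:
        print(c,l,[(np.round(m["position"],1),round(m["conf"],2)) for m in ctrl.mark_of(c,l)])
    print([(np.round(m["rect"],0),round(m["conf"],2)) for m in ctrl.boxes_of(c,"cover_seat")])
E
```

```text
{'time_s': 0.0, 'qpos': array([ 1.11638614e+00,  3.00468363e-01,  1.52158649e+00, -4.49272523e-06,
        1.32070150e+00, -6.66099725e-02]), 'joint_vel': array([ 1.36353078e-03,  8.17079693e-04, -6.54233272e-04, -4.05886300e-05,
       -3.29756677e-03,  3.08581814e-04]), 'tau': array([-3.66974018e-05, -5.31809521e+01, -3.52730370e+01,  7.07636168e-02,
        2.44434597e-02, -9.45700231e-05]), 'ee_pos': array([0.20787601, 0.50891567, 0.20488555]), 'eef_rot': array([-3.14043125e+00, -7.31144214e-05,  2.75379351e+00]), 'force': array([-0.26454978,  0.35984545, -0.17895008]), 'moment': array([-0.03316089, -0.04673059, -0.04437703]), 'grip_width': 0.09392302026399459} 0.0188
scene {'mtx': array([[482.46979428,   0.        , 257.65334883],
       [  0.        , 482.46979428, 190.91091827],
       [  0.        ,   0.        ,   1.        ]]), 'origin': array([-0.08024835, -0.28947133,  0.86435079]), 'attitude': array([-2.335989  , -0.00650259, -0.93513445])}
scene rim_centre []
scene cover_seat [(array([210.4, 211. ]), 0.93), (array([194.5, 123.1]), 0.58), (array([252.1, 356.7]), 0.27)]
s
[... 611 characters left out ...]
5)]
side wing [(array([143.6, 187.7]), 0.55), (array([181.6, 221.3]), 0.47)]
side housing [(array([288.3, 258.5]), 0.69)]
[(array([198., 170., 252., 206.]), 0.98), (array([170., 129., 204., 166.]), 0.9)]
wrist {'mtx': array([[266.49855672,   0.        , 255.82200803],
       [  0.        , 266.49855672, 193.35940053],
       [  0.        ,   0.        ,   1.        ]]), 'origin': array([0.13264538, 0.53970863, 0.38530137]), 'attitude': array([ 2.86254321e+00, -1.02529680e-03,  1.18132159e+00])}
wrist rim_centre []
wrist cover_seat [(array([377. , 210.7]), 0.95), (array([300.2, 300. ]), 0.7)]
wrist wing [(array([307.8, 301.9]), 0.39)]
wrist housing []
[(array([162., 330., 236., 372.]), 0.79)]
```

```bash
python3 - <<'E'
import cv2
for c in["scene","side","wrist"]:
    i=cv2.imread(f"pics/{c}0.png"); cv2.imwrite(f"pics/{c}0b.png",cv2.resize(i,(768,576),interpolation=cv2.INTER_CUBIC))
E
```

```text
(no output)
```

View pics/scene0b.png

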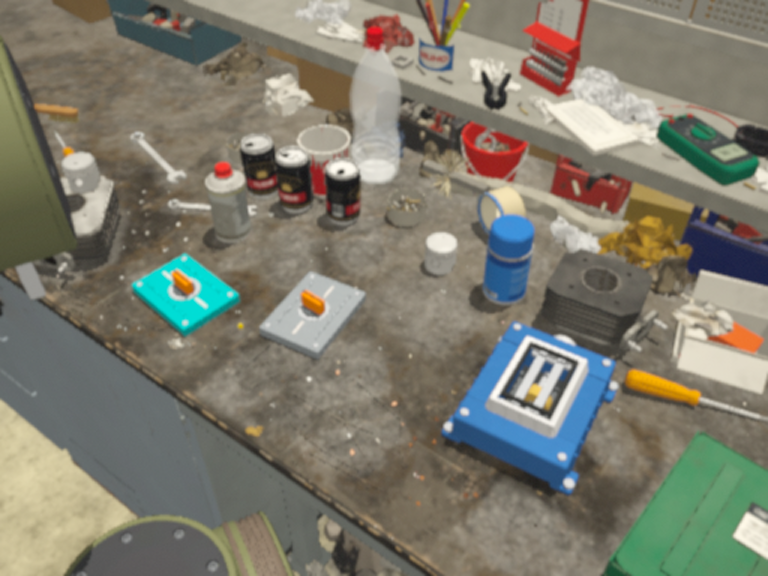

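View pics/side0b.png

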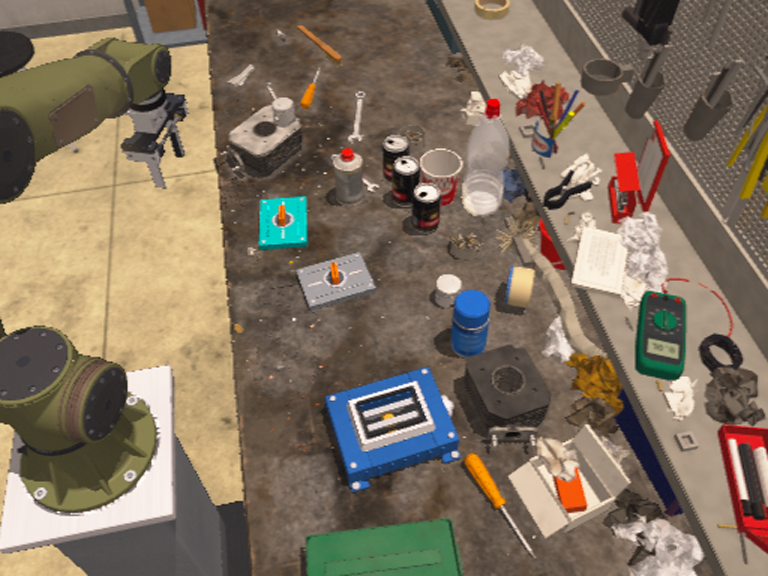

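View pics/wrist0b.png

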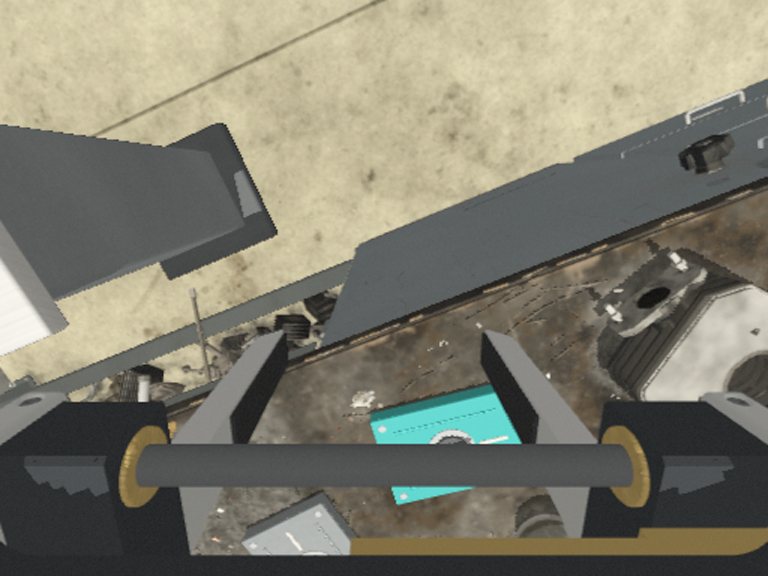

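The scene picture (at 1.5x) shows the grey cover at about (312,313), the turquoise look-alike at (185,292) and the housing rim at (540,383). The side picture shows the cover at (336,278) and the rim at (390,413). Next I'll triangulate them and look at enlarged crops.

```bash
python3 - <<'E'
from h import *
S=lambda a,b:tri(ray(a,"scene"),ray(b,"side"))
print("seat",S((210.4,211),(184.1,221.8)),"wing",S((198.8,204.5),(181.6,221.3)))
print("housing",S((274.3,356.4),(288.3,258.5)),"rim(side,z.076)",onz((271.1,260.5),"side",.076))
a=cv2.imread("pics/scene0.png")[172:247,165:255]; b=cv2.imread("pics/side0.png")[160:212,190:260]
cv2.imwrite("pics/c1.png",cv2.resize(a,None,fx=8,fy=8,interpolation=cv2.INTER_CUBIC))
cv2.imwrite("pics/c2.png",cv2.resize(b,None,fx=10,fy=10,interpolation=cv2.INTER_CUBIC))
a=cv2.imread("pics/scene0.png")[210:330,290:420]; b=cv2.imread("pics/side0.png")[240:330,210:310]
cv2.imwrite("pics/c3.png",cv2.resize(a,None,fx=5,fy=5,interpolation=cv2.INTER_CUBIC)[:600])
cv2.imwrite("pics/c4.png",cv2.resize(b,None,fx=6,fy=6,interpolation=cv2.INTER_CUBIC))
E
```

```text
seat (array([0.5109109, 0.2854845, 0.0223768]), np.float64(0.015177741134347656)) wing (array([0.51233015, 0.2978599 , 0.03915438]), np.float64(0.008738507104260591))
housing (array([ 0.55541742, -0.09348464,  0.0116017 ]), np.float64(0.0014047431525731245)) rim(side,z.076) [ 0.56539846 -0.07653308  0.076     ]
```

View pics/c1.png

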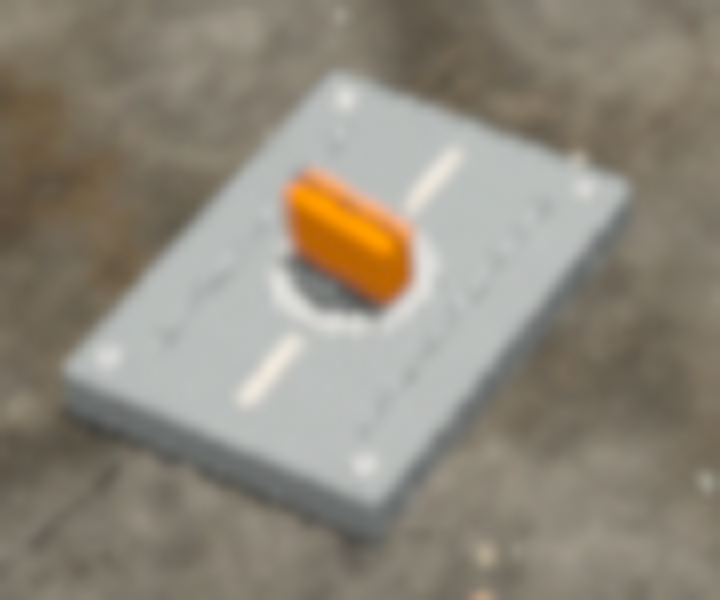

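View pics/c2.png

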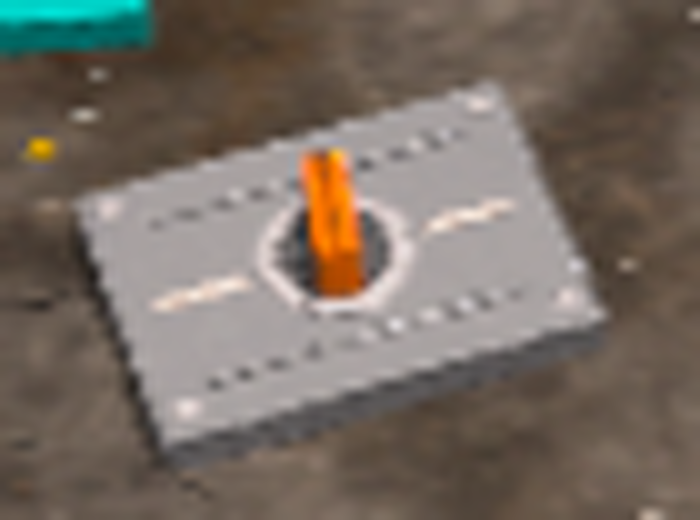

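View pics/c3.png

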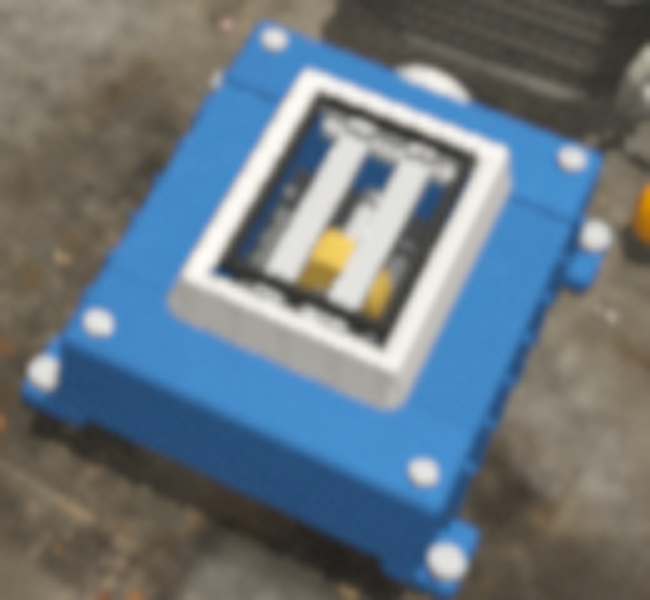

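View pics/c4.png

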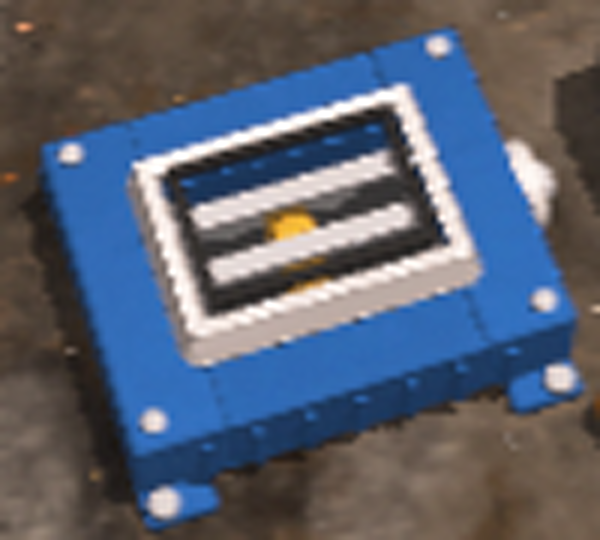

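```bash
cat > fit0.py <<'E'
from h import *
def go(name,pts,f,off,cam,z):
    w=np.array([onz(((y+.5)/f-.5+off[1],(x+.5)/f-.5+off[0]),cam,z)[:2] for x,y in pts])
    c=w.mean(0); out=[name,cam,np.round(c,4)]
    if len(pts)==4:
        e=[w[(i+1)%4]-w[i] for i in range(4)]; L=[np.linalg.norm(v) for v in e]
        out+=[np.round(L,4),[round(np.degrees(np.arctan2(v[1],v[0]))%180,1) for v in e]]
    else:
        v=w[1]-w[0]; out+=[np.linalg.norm(v).round(4),np.degrees(np.arctan2(v[1],v[0])).round(1)%180]
    print(*out)
go("cover",[(338,72),(630,185),(375,500),(68,368)],8,(165,172),"scene",.018)
go("cover",[(497,85),(605,320),(165,445),(78,200)],10,(190,160),"side",.018)
go("index",[(240,402),(460,152)],8,(165,172),"scene",.018)
go("index",[(155,303),(512,207)],10,(190,160),"side",.018)
go("wing",[(298,180),(402,248)],8,(165,172),"scene",.047)
go("wing",[(325,152),(345,255)],10,(190,160),"side",.047)
go("rim",[(308,68),(510,155),(393,378),(180,288)],5,(290,210),"scene",.076)
go("rim",[(133,165),(405,88),(478,250),(195,338)],6,(210,240),"side",.076)
E
python3 fit0.py
```

```text
cover scene [0.5182 0.2934] [0.1086 0.149  0.1083 0.149 ] [np.float64(98.0), np.float64(8.0), np.float64(98.0), np.float64(8.1)]
cover side [0.5166 0.2918] [0.1096 0.1497 0.1092 0.1482] [np.float64(98.5), np.float64(7.5), np.float64(97.8), np.float64(7.7)]
index scene [0.5183 0.2943] 0.1228 7.5
index side [0.5161 0.294 ] 0.1236 6.9
wing scene [0.516  0.2915] 0.0441 85.6
wing side [0.5179 0.2918] 0.0447 89.3
rim scene [ 0.5601 -0.0867] [0.0937 0.1337 0.0904 0.1391] [np.float64(94.4), np.float64(5.4), np.float64(97.7), np.float64(6.7)]
rim side [ 0.5624 -0.0858] [0.1326 0.0894 0.1334 0.0914] [np.float64(5.7), np.float64(98.3), np.float64(6.5), np.float64(97.7)]
```

Request:
carry_out([
  {"x": -0.92, "y": -0.21},
  {"x": -0.92, "y": -0.21},
  {"x": -0.92, "y": -0.21},
  {"x": -0.92, "y": -0.21},
  {"x": -0.92, "y": -0.21},
  {"x": -0.92, "y": -0.21},
  {"x": -0.92, "y": -0.21},
  {"x": -0.92, "y": -0.21},
  {"x": -0.92, "y": -0.21},
  {"x": -0.92, "y": -0.21},
  {"x": -0.92, "y": -0.21},
  {"x": -0.92, "y": -0.21},
])

```text
invalid input
```

Request:
carry_out([
  {"x": -0.92, "y": -0.21},
  {"x": -0.92, "y": -0.21},
  {"x": -0.92, "y": -0.21},
  {"x": -0.92, "y": -0.21},
  {"x": -0.92, "y": -0.21},
  {"x": -0.92, "y": -0.21},
  {"x": -0.92, "y": -0.21},
  {"x": -0.92, "y": -0.21},
  {"wz": 0.96},
  {"wz": 0.96},
  {"wz": 0.96},
  {"wz": 0.96},
])

```text
invalid input
```

Request:
carry_out([
  {"wz": 0.96},
  {"wz": 0.96},
  {"wz": 0.96},
  {"wz": 0.96},
  {"wz": 0.96},
  {"wz": 0.96},
  {"wz": 0.96},
  {"wz": 0.96},
  {"wz": 0.96},
  {"wz": 0.96},
  {"wz": 0.96},
  {"wz": 0.96},
])

```text
invalid input
```

```bash
python3 - <<'E'
from h import *
o=ctrl.get_obs(); print(o["time_s"],o["ee_pos"],o["eef_rot"],o["qpos"],o["force"])
P=ctrl.camera_params("wrist"); print(P["origin"],P["attitude"])
i=ctrl.camera("wrist");cv2.imwrite("pics/w1.png",i);cv2.imwrite("pics/w1b.png",cv2.resize(i,(768,576)))
for l in["cover_seat","wing"]: print(l,[(m["position"],m["conf"]) for m in ctrl.mark_of("wrist",l)])
E
```

```text
0.9 [0.20798833 0.50915258 0.20546346] [ 3.14157116e+00 -3.33156493e-05  2.75376115e+00] [ 1.11637248e+00  2.99881188e-01  1.52098215e+00  3.57851758e-05
  1.32071009e+00 -6.66011980e-02] [-0.03440078  0.37713814  0.45732333]
[0.13264627 0.53971051 0.38530388] [ 2.86254300e+00 -1.03177464e-03  1.18132142e+00]
cover_seat [([298.2, 301.2], 0.79), ([375.9, 213.3], 0.61)]
wing [([305.9, 301.0], 0.56)]
```

View pics/w1b.png

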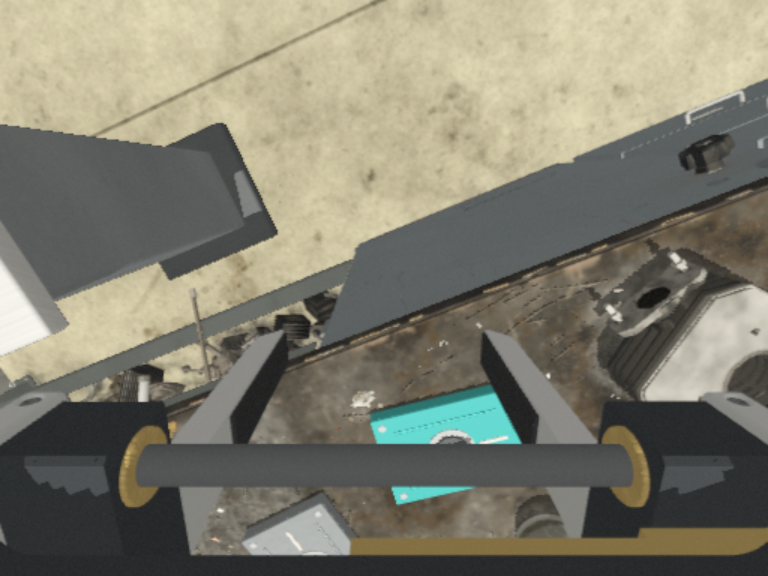

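The moves were refused, and the view hasn't changed. My guess is that each row needs every key, so I'll try one full row.

Request:
carry_out([
  {"x": -0.92, "y": -0.21, "z": 0, "wx": 0, "wy": 0, "wz": 0, "jaw": 100},
])

```text
time_s: 1.13
ee_pos: [0.222, 0.4992, 0.2054]
eef_rot: [3.141, -0.0, 2.756]
force: [0.5, -0.0, 0.2]
grip_width: 0.0943
```

Request:
carry_out([
  {"x": -0.92, "y": -0.21, "z": 0, "wx": 0, "wy": 0, "wz": 0, "jaw": 100},
  {"x": -0.92, "y": -0.21, "z": 0, "wx": 0, "wy": 0, "wz": 0, "jaw": 100},
  {"x": -0.92, "y": -0.21, "z": 0, "wx": 0, "wy": 0, "wz": 0, "jaw": 100},
  {"x": -0.92, "y": -0.21, "z": 0, "wx": 0, "wy": 0, "wz": 0, "jaw": 100},
  {"x": -0.92, "y": -0.21, "z": 0, "wx": 0, "wy": 0, "wz": 0, "jaw": 100},
  {"x": -0.92, "y": -0.21, "z": 0, "wx": 0, "wy": 0, "wz": 0, "jaw": 100},
  {"x": -0.92, "y": -0.21, "z": 0, "wx": 0, "wy": 0, "wz": 0, "jaw": 100},
  {"x": -0.92, "y": -0.21, "z": 0, "wx": 0, "wy": 0, "wz": 0, "jaw": 100},
  {"x": -0.92, "y": -0.21, "z": 0, "wx": 0, "wy": 0, "wz": 0, "jaw": 100},
  {"x": -0.92, "y": -0.21, "z": 0, "wx": 0, "wy": 0, "wz": 0, "jaw": 100},
  {"x": -0.92, "y": -0.21, "z": 0, "wx": 0, "wy": 0, "wz": 0, "jaw": 100},
  {"x": -0.92, "y": -0.21, "z": 0, "wx": 0, "wy": 0, "wz": 0, "jaw": 100},
])

```text
time_s: 2.13
ee_pos: [0.4095, 0.3675, 0.2055]
eef_rot: [3.142, 0.0, 2.754]
force: [-0.3, 0.9, 0.3]
grip_width: 0.0939
```

Request:
carry_out([
  {"x": -0.92, "y": -0.21, "z": 0, "wx": 0, "wy": 0, "wz": 0, "jaw": 100},
  {"x": -0.92, "y": -0.21, "z": 0, "wx": 0, "wy": 0, "wz": 0, "jaw": 100},
  {"x": -0.92, "y": -0.21, "z": 0, "wx": 0, "wy": 0, "wz": 0, "jaw": 100},
  {"x": -0.92, "y": -0.21, "z": 0, "wx": 0, "wy": 0, "wz": 0, "jaw": 100},
  {"x": -0.92, "y": -0.21, "z": 0, "wx": 0, "wy": 0, "wz": 0, "jaw": 100},
  {"x": -0.92, "y": -0.21, "z": 0, "wx": 0, "wy": 0, "wz": 0, "jaw": 100},
  {"x": -0.92, "y": -0.21, "z": 0, "wx": 0, "wy": 0, "wz": 0, "jaw": 100},
  {"x": 0, "y": 0, "z": 0, "wx": 0, "wy": 0, "wz": 0.96, "jaw": 100},
  {"x": 0, "y": 0, "z": 0, "wx": 0, "wy": 0, "wz": 0.96, "jaw": 100},
  {"x": 0, "y": 0, "z": 0, "wx": 0, "wy": 0, "wz": 0.96, "jaw": 100},
  {"x": 0, "y": 0, "z": 0, "wx": 0, "wy": 0, "wz": 0.96, "jaw": 100},
  {"x": 0, "y": 0, "z": 0, "wx": 0, "wy": 0, "wz": 0.96, "jaw": 100},
])

```text
time_s: 3.13
ee_pos: [0.5169, 0.2922, 0.2054]
eef_rot: [-3.142, -0.0, 2.366]
force: [0.1, -0.0, -0.2]
grip_width: 0.0935
```

Request:
carry_out([
  {"x": 0, "y": 0, "z": 0, "wx": 0, "wy": 0, "wz": 0.96, "jaw": 100},
  {"x": 0, "y": 0, "z": 0, "wx": 0, "wy": 0, "wz": 0.96, "jaw": 100},
  {"x": 0, "y": 0, "z": 0, "wx": 0, "wy": 0, "wz": 0.96, "jaw": 100},
  {"x": 0, "y": 0, "z": 0, "wx": 0, "wy": 0, "wz": 0.96, "jaw": 100},
  {"x": 0, "y": 0, "z": 0, "wx": 0, "wy": 0, "wz": 0.96, "jaw": 100},
  {"x": 0, "y": 0, "z": 0, "wx": 0, "wy": 0, "wz": 0.96, "jaw": 100},
  {"x": 0, "y": 0, "z": 0, "wx": 0, "wy": 0, "wz": 0.96, "jaw": 100},
  {"x": 0, "y": 0, "z": 0, "wx": 0, "wy": 0, "wz": 0.96, "jaw": 100},
  {"x": 0, "y": 0, "z": 0, "wx": 0, "wy": 0, "wz": 0.96, "jaw": 100},
  {"x": 0, "y": 0, "z": 0, "wx": 0, "wy": 0, "wz": 0.96, "jaw": 100},
  {"x": 0, "y": 0, "z": 0, "wx": 0, "wy": 0, "wz": 0.96, "jaw": 100},
  {"x": 0, "y": 0, "z": 0, "wx": 0, "wy": 0, "wz": 0, "jaw": 100},
])

```text
time_s: 4.13
ee_pos: [0.5169, 0.2922, 0.2054]
eef_rot: [-3.142, 0.0, 1.521]
force: [0.5, -0.3, 0.7]
grip_width: 0.0941
```

```bash
python3 - <<'E'
from h import *
o=ctrl.get_obs(); print(o["time_s"],o["ee_pos"],o["eef_rot"],o["qpos"],o["force"])
P=ctrl.camera_params("wrist"); print(P["origin"],P["attitude"])
i=ctrl.camera("wrist");cv2.imwrite("pics/w2.png",i);cv2.imwrite("pics/w2b.png",cv2.resize(i,(768,576)))
for l in["cover_seat","wing"]: print(l,[(m["position"],m["conf"]) for m in ctrl.mark_of("wrist",l)])
E
```

```text
4.1333 [0.51689232 0.29223599 0.20541432] [-3.14155543e+00  6.46307977e-06  1.52133264e+00] [4.52884546e-01 3.98058428e-01 1.38949683e+00 1.25528829e-05
 1.35407313e+00 5.02345537e-01] [ 0.49154112 -0.34578101  0.69399673]
[0.5199507  0.37267786 0.38526119] [ 2.86342043e+00 -2.01314074e-04 -5.11051344e-02]
cover_seat [([174.3, 258.7], 0.85), ([11.8, 168.8], 0.75)]
wing [([6.2, 162.0], 0.66), ([176.1, 253.0], 0.6)]
```

View pics/w2b.png

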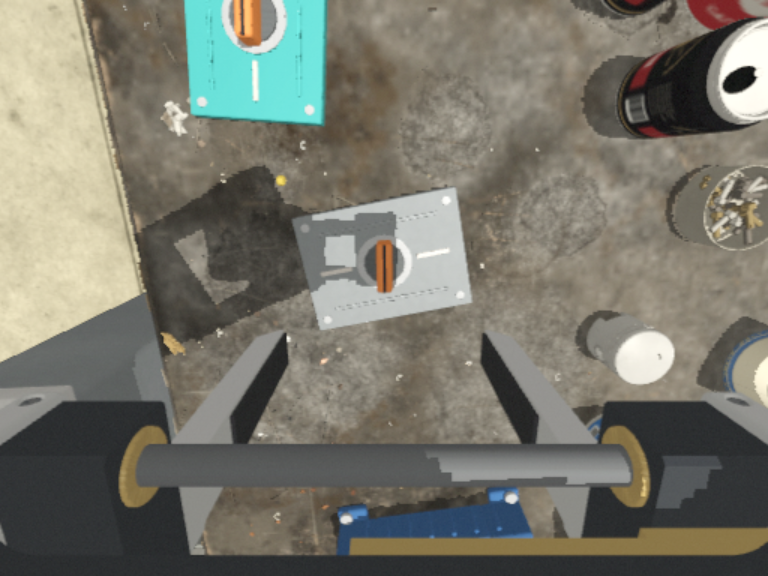

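```bash
python3 - <<'E'
from h import *
a=cv2.imread("pics/w2.png")[118:226,186:324]
cv2.imwrite("pics/w2c.png",cv2.resize(a,None,fx=5.5,fy=5.5,interpolation=cv2.INTER_CUBIC))
print(proj(ctrl.get_obs()["ee_pos"],"wrist"),proj([.517,.2925,.018],"wrist"))
E
```

```text
[257.19453878 231.64416604] [256.58759062 176.5214898 ]
```

View pics/w2c.png

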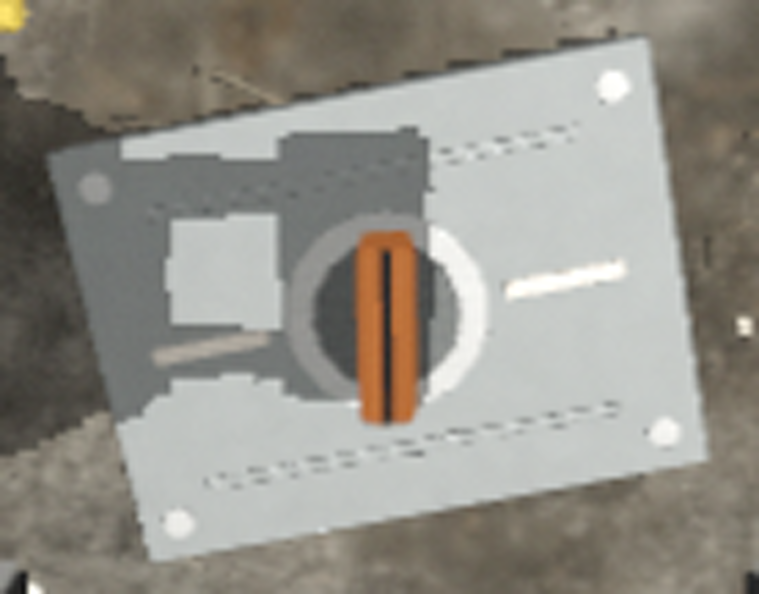

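```bash
python3 - <<'E'
exec(open('fit0.py').read().split('go("cover"')[0])
o=(186,118)
go("cover",[(48,153),(648,38),(708,460),(150,562)],5.5,o,"wrist",.018)
go("index",[(152,357),(627,268)],5.5,o,"wrist",.018)
go("slot",[(386,418),(386,243)],5.5,o,"wrist",.047)
go("bar",[(389,424),(387,231)],5.5,o,"wrist",.047)
E
```

```text
cover wrist [0.5163 0.2957] [0.1499 0.1095 0.1507 0.1104] [np.float64(8.0), np.float64(98.5), np.float64(8.4), np.float64(98.1)]
index wrist [0.5164 0.2955] 0.1235 8.2
slot wrist [0.5161 0.297 ] 0.0423 87.4
bar wrist [0.5166 0.2976] 0.0466 88.0
```

The wrist view agrees with the other cameras: the wing is at about (0.516, 0.294) with its yaw at about 87.5°, the index lines are at 8.1°, and the jaws are in line. I'll go down and grip.

Request:
carry_out([
  {"x": 0.1, "y": 0, "z": 0.9, "wx": 0, "wy": 0, "wz": 0, "jaw": 100},
  {"x": 0, "y": 0, "z": 0.9, "wx": 0, "wy": 0, "wz": 0, "jaw": 100},
  {"x": 0, "y": 0, "z": 0.9, "wx": 0, "wy": 0, "wz": 0, "jaw": 80},
  {"x": 0, "y": 0, "z": 0.9, "wx": 0, "wy": 0, "wz": 0, "jaw": 60},
  {"x": 0, "y": 0, "z": 0.9, "wx": 0, "wy": 0, "wz": 0, "jaw": 60},
  {"x": 0, "y": 0, "z": 0.9, "wx": 0, "wy": 0, "wz": 0, "jaw": 60},
  {"x": 0, "y": 0, "z": 0.9, "wx": 0, "wy": 0, "wz": 0, "jaw": 60},
  {"x": 0, "y": 0, "z": 0.9, "wx": 0, "wy": 0, "wz": 0, "jaw": 60},
  {"x": 0, "y": 0, "z": 0.9, "wx": 0, "wy": 0, "wz": 0, "jaw": 60},
  {"x": 0, "y": 0, "z": 0.6, "wx": 0, "wy": 0, "wz": 0, "jaw": 60},
  {"x": 0, "y": 0, "z": 0.4, "wx": 0, "wy": 0, "wz": 0, "jaw": 60},
  {"x": 0, "y": 0, "z": 0, "wx": 0, "wy": 0, "wz": 0, "jaw": 60},
])

```text
time_s: 5.28
ee_pos: [0.5164, 0.2939, 0.022]
eef_rot: [-3.14, 0.001, 1.526]
force: [1.0, 0.5, -0.4]
grip_width: 0.0564
```

```bash
python3 - <<'E'
from h import *
o=ctrl.get_obs(); print(o["time_s"],o["ee_pos"],o["eef_rot"],o["force"],o["grip_width"])
i=ctrl.camera("wrist");cv2.imwrite("pics/w3.png",i);cv2.imwrite("pics/w3b.png",cv2.resize(i,(768,576)))
E
```

```text
5.2833 [0.51640414 0.29393415 0.02202424] [-3.13968053e+00  1.03168773e-03  1.52580882e+00] [ 0.96322669  0.47258638 -0.35005525] 0.05637869912335259
```

View pics/w3b.png

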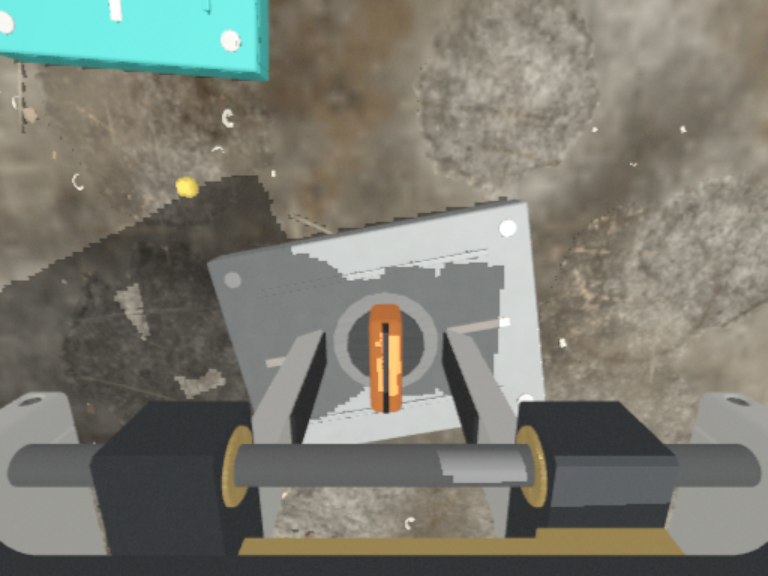

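```bash
python3 - <<'E'
from h import *
for p,z in [((305,385),.047),((412,385),.047),((322,385),.047),((411,385),.047),((342,386),.018)]:
    print(onz((p[0]/1.5,p[1]/1.5),"wrist",z))
E
```

```text
[0.51779436 0.32373078 0.047     ]
[0.51549536 0.2737404  0.047     ]
[0.51745316 0.3163116  0.047     ]
[0.51551863 0.27424637 0.047     ]
[0.51704273 0.29480302 0.018     ]
```

The slot and ring centre at about y = 0.295, within 1 mm of the TCP, so I'll grip and lift.

Request:
carry_out([
  {"x": 0.04, "y": 0, "z": 0, "wx": 0, "wy": 0, "wz": 0, "jaw": 0},
  {"x": 0, "y": 0, "z": 0, "wx": 0, "wy": 0, "wz": 0, "jaw": 0},
  {"x": 0, "y": 0, "z": 0, "wx": 0, "wy": 0, "wz": 0, "jaw": 0},
  {"x": 0, "y": 0, "z": 0, "wx": 0, "wy": 0, "wz": 0, "jaw": 0},
  {"x": 0, "y": 0, "z": 0, "wx": 0, "wy": 0, "wz": 0, "jaw": 0},
  {"x": 0, "y": 0, "z": 0, "wx": 0, "wy": 0, "wz": 0, "jaw": 0},
  {"x": 0, "y": 0, "z": 0, "wx": 0, "wy": 0, "wz": 0, "jaw": 0},
  {"x": 0, "y": 0, "z": 0, "wx": 0, "wy": 0, "wz": 0, "jaw": 0},
], squeeze=55)

```text
time_s: 6.0
ee_pos: [0.5171, 0.2951, 0.0236]
eef_rot: [3.141, -0.0, 1.525]
force: [0.4, -0.4, 0.8]
grip_width: 0.0135
```

```bash
python3 - <<'E'
from h import *
o=ctrl.get_obs(); print(o["time_s"],o["ee_pos"],o["eef_rot"],o["force"],o["grip_width"])
E
```

```text
6.0 [0.51711286 0.29505084 0.02356746] [ 3.14135927e+00 -7.14736774e-05  1.52504762e+00] [ 0.35951414 -0.38855728  0.78684286] 0.013542710934381086
```

Request:
carry_out([
  {"x": 0, "y": 0, "z": -0.3, "wx": 0, "wy": 0, "wz": 0, "jaw": 0},
  {"x": 0, "y": 0, "z": -0.6, "wx": 0, "wy": 0, "wz": 0, "jaw": 0},
  {"x": 0, "y": 0, "z": -0.8, "wx": 0, "wy": 0, "wz": 0, "jaw": 0},
  {"x": 0, "y": 0, "z": -0.8, "wx": 0, "wy": 0, "wz": 0, "jaw": 0},
  {"x": 0, "y": 0, "z": -0.8, "wx": 0, "wy": 0, "wz": 0, "jaw": 0},
  {"x": 0, "y": 0, "z": -0.8, "wx": 0, "wy": 0, "wz": 0, "jaw": 0},
  {"x": 0, "y": 0, "z": -0.8, "wx": 0, "wy": 0, "wz": 0, "jaw": 0},
  {"x": 0, "y": 0, "z": -0.8, "wx": 0, "wy": 0, "wz": 0, "jaw": 0},
  {"x": 0, "y": 0, "z": -0.8, "wx": 0, "wy": 0, "wz": 0, "jaw": 0},
  {"x": 0, "y": 0, "z": -0.8, "wx": 0, "wy": 0, "wz": 0, "jaw": 0},
  {"x": 0, "y": 0, "z": -0.6, "wx": 0, "wy": 0, "wz": 0, "jaw": 0},
  {"x": 0, "y": 0, "z": 0, "wx": 0, "wy": 0, "wz": 0, "jaw": 0},
])

```text
time_s: 7.0
ee_pos: [0.5177, 0.2954, 0.1847]
eef_rot: [3.138, -0.002, 1.525]
force: [0.3, -0.4, -3.6]
grip_width: 0.0133
```

```bash
python3 - <<'E'
from h import *
o=ctrl.get_obs(); print(o["time_s"],o["ee_pos"],o["eef_rot"],o["force"],o["moment"],o["grip_width"])
i=ctrl.camera("wrist");cv2.imwrite("pics/w4b.png",cv2.resize(i,(768,576)))
i=ctrl.camera("scene");cv2.imwrite("pics/s4b.png",cv2.resize(i,(768,576)))
ctrl.camera("side")
for l in("spray_blue","piston"):
  a=ctrl.mark_of("scene",l);b=ctrl.mark_of("side",l)
  print(l,a[:1],b[:1], onz(a[0]["position"],"scene",0) if a else 0,onz(b[0]["position"],"side",0) if b else 0)
E
```

```text
7.0 [0.51774438 0.29540031 0.18470002] [ 3.13783067e+00 -2.04205314e-03  1.52503792e+00] [ 0.31458834 -0.39898244 -3.58603647] [-0.03596195  0.02103011  0.00429756] 0.01329023922823901
spray_blue [{'position': [189.7, 336.2], 'conf': 0.91}] [{'position': [228.9, 315.2], 'conf': 0.85}] [0.77320339 0.0797177  0.        ] [0.77076689 0.0720031  0.        ]
piston [{'position': [177.0, 292.6], 'conf': 0.56}] [{'position': [198.6, 296.2], 'conf': 0.55}] [0.74631289 0.19751253 0.        ] [0.74324675 0.19977401 0.        ]
```

View pics/w4b.png

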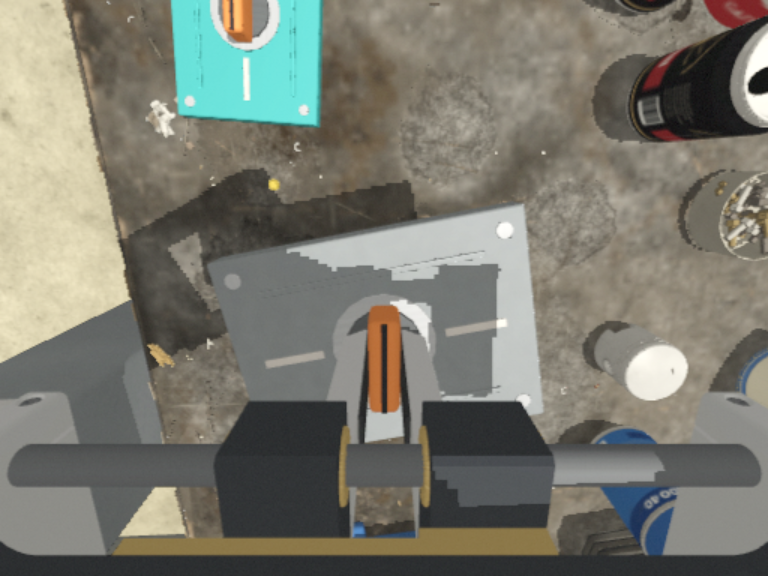

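View pics/s4b.png

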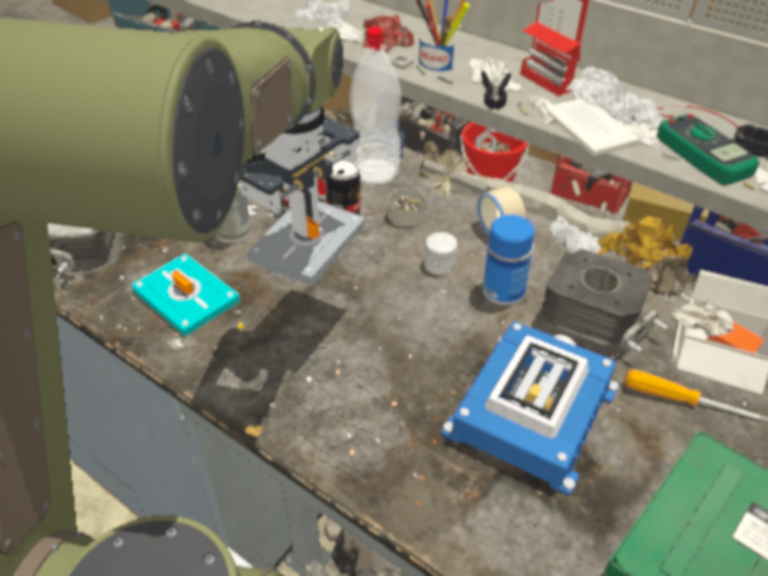

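The cover is held level and clear of everything, so I'll carry it over the rim. The can is well off the path.

Request:
carry_out([
  {"x": -0.3, "y": 0.05, "z": 0, "wx": 0, "wy": 0, "wz": 0, "jaw": 0},
  {"x": -0.6, "y": 0.1, "z": 0, "wx": 0, "wy": 0, "wz": 0, "jaw": 0},
  {"x": -0.9, "y": 0.15, "z": 0, "wx": 0, "wy": 0, "wz": 0, "jaw": 0},
  {"x": -0.9, "y": 0.15, "z": 0, "wx": 0, "wy": 0, "wz": 0, "jaw": 0},
  {"x": -0.9, "y": 0.15, "z": 0, "wx": 0, "wy": 0, "wz": 0, "jaw": 0},
  {"x": -0.9, "y": 0.15, "z": 0, "wx": 0, "wy": 0, "wz": 0, "jaw": 0},
  {"x": -0.9, "y": 0.15, "z": 0, "wx": 0, "wy": 0, "wz": 0, "jaw": 0},
  {"x": -0.9, "y": 0.15, "z": 0, "wx": 0, "wy": 0, "wz": 0, "jaw": 0},
  {"x": -0.9, "y": 0.15, "z": 0, "wx": 0, "wy": 0, "wz": 0, "jaw": 0},
  {"x": -0.9, "y": 0.15, "z": 0, "wx": 0, "wy": 0, "wz": 0, "jaw": 0},
  {"x": -0.9, "y": 0.15, "z": 0, "wx": 0, "wy": 0, "wz": 0, "jaw": 0},
  {"x": -0.9, "y": 0.15, "z": 0, "wx": 0, "wy": 0, "wz": 0, "jaw": 0},
])

```text
time_s: 8.35
ee_pos: [0.5407, 0.0938, 0.1814]
eef_rot: [-3.142, 0.0, 1.525]
force: [0.0, 0.4, -4.3]
grip_width: 0.0133
```

Request:
carry_out([
  {"x": -0.9, "y": 0.15, "z": 0, "wx": 0, "wy": 0, "wz": 0, "jaw": 0},
  {"x": -0.9, "y": 0.15, "z": 0, "wx": 0, "wy": 0, "wz": 0, "jaw": 0},
  {"x": -0.9, "y": 0.15, "z": 0, "wx": 0, "wy": 0, "wz": 0, "jaw": 0},
  {"x": -0.9, "y": 0.15, "z": 0, "wx": 0, "wy": 0, "wz": 0, "jaw": 0},
  {"x": -0.9, "y": 0.15, "z": 0, "wx": 0, "wy": 0, "wz": 0, "jaw": 0},
  {"x": -0.9, "y": 0.15, "z": 0, "wx": 0, "wy": 0, "wz": 0, "jaw": 0},
  {"x": -0.9, "y": 0.15, "z": 0, "wx": 0, "wy": 0, "wz": 0, "jaw": 0},
  {"x": -0.9, "y": 0.15, "z": 0, "wx": 0, "wy": 0, "wz": 0, "jaw": 0},
  {"x": -0.6, "y": 0.1, "z": 0, "wx": 0, "wy": 0, "wz": 0, "jaw": 0},
  {"x": -0.3, "y": 0.05, "z": 0, "wx": 0, "wy": 0, "wz": 0, "jaw": 0},
  {"x": 0, "y": 0, "z": 0, "wx": 0, "wy": 0, "wz": 0, "jaw": 0},
])

```text
time_s: 9.27
ee_pos: [0.5603, -0.0686, 0.1814]
eef_rot: [-3.142, 0.0, 1.523]
force: [-0.8, -0.6, -3.0]
grip_width: 0.0139
```

```bash
python3 - <<'E'
from h import *
o=ctrl.get_obs(); print(o["time_s"],o["ee_pos"],o["eef_rot"],o["force"],o["moment"],o["grip_width"])
for c in("wrist","scene","side"):
  i=ctrl.camera(c);cv2.imwrite(f"pics/{c}5.png",i);cv2.imwrite(f"pics/{c}5b.png",cv2.resize(i,(768,576)))
E
```

```text
9.2667 [ 0.56032169 -0.06858517  0.18135559] [-3.14150309e+00  9.57878582e-05  1.52348913e+00] [-0.81059446 -0.64711049 -3.01709348] [-0.04328536  0.0818453  -0.02639196] 0.013927412136718706
```

View pics/wrist5b.png

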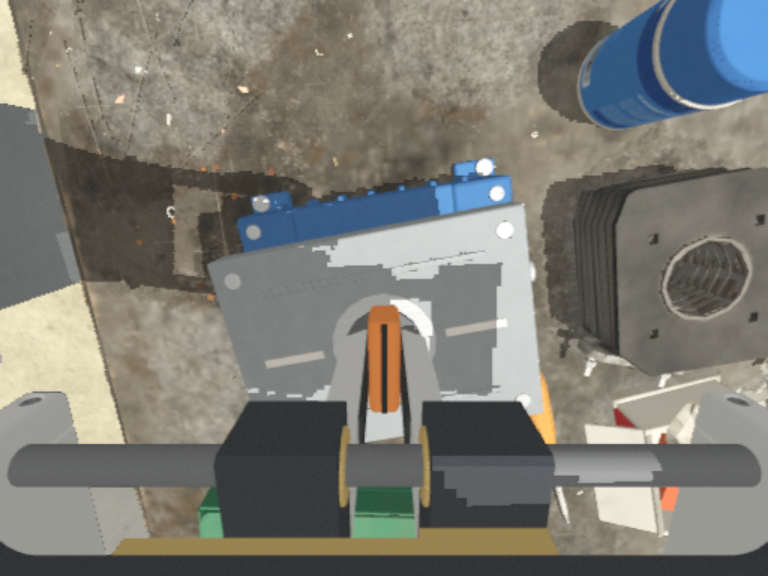

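View pics/scene5b.png

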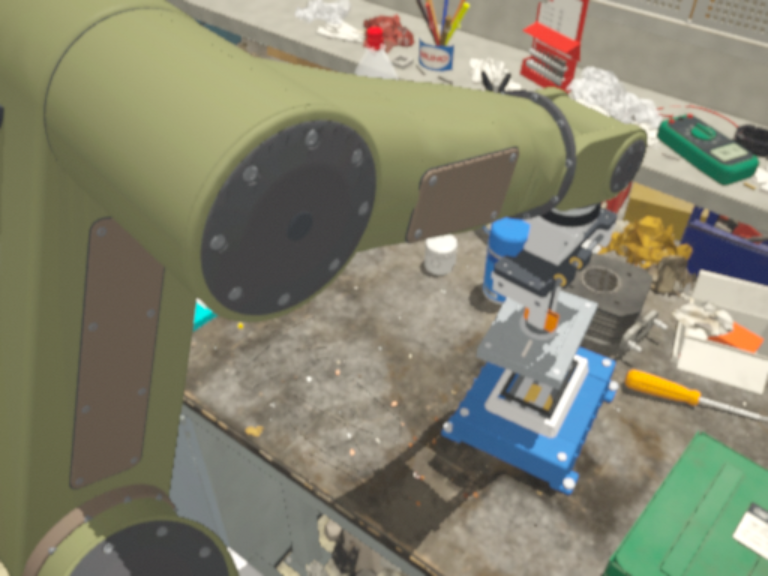

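View pics/side5b.png

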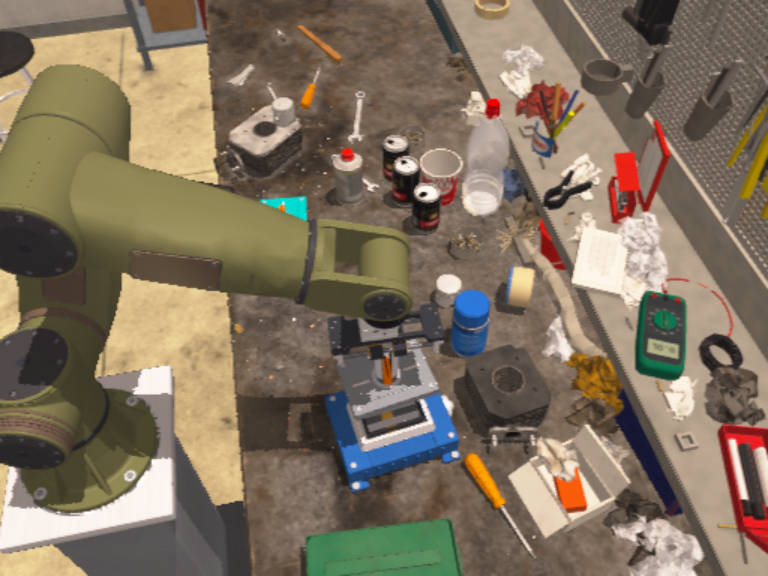

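```bash
python3 - <<'E'
exec(open('fit0.py').read().split('go("cover"')[0])
go("screws",[(273,38),(573,157),(423,471),(98,321)],5,(290,210),"scene",.058)
go("screws",[(70,153),(438,45),(545,299),(153,420)],6,(210,240),"side",.058)
go("wr",[(253,232),(497,193)],1.5,(0,0),"wrist",.058)
for p in[(253,232),(497,193)]: print(onz((p[1]/1.5,p[0]/1.5),"wrist",.058))
go("indexw",[(265,363),(507,323)],1.5,(0,0),"wrist",.1814-.0236+.018)
E
```

```text
screws scene [ 0.5636 -0.0851] [0.1408 0.1849 0.1402 0.1838] [np.float64(96.5), np.float64(6.1), np.float64(96.1), np.float64(6.3)]
screws side [ 0.5621 -0.0843] [0.1841 0.1406 0.1845 0.1398] [np.float64(6.4), np.float64(96.4), np.float64(6.1), np.float64(96.2)]
wr wrist [ 0.554  -0.0122] 0.1848 6.2
[ 0.46229081 -0.02242369  0.058     ]
[ 0.64606029 -0.0023057   0.058     ]
indexw wrist [ 0.5594 -0.0668] 0.1233 7.4
```

Request:
carry_out([
  {"x": -0.2, "y": 0.04, "z": 0, "wx": 0, "wy": 0, "wz": 0.14, "jaw": 0},
  {"x": -0.35, "y": 0.06, "z": 0.2, "wx": 0, "wy": 0, "wz": 0.14, "jaw": 0},
  {"x": -0.19, "y": 0.03, "z": 0.5, "wx": 0, "wy": 0, "wz": 0, "jaw": 0},
  {"x": 0, "y": 0, "z": 0.6, "wx": 0, "wy": 0, "wz": 0, "jaw": 0},
  {"x": 0, "y": 0, "z": 0.6, "wx": 0, "wy": 0, "wz": 0, "jaw": 0},
  {"x": 0, "y": 0, "z": 0.6, "wx": 0, "wy": 0, "wz": 0, "jaw": 0},
  {"x": 0, "y": 0, "z": 0.6, "wx": 0, "wy": 0, "wz": 0, "jaw": 0},
  {"x": 0, "y": 0, "z": 0.4, "wx": 0, "wy": 0, "wz": 0, "jaw": 0},
  {"x": 0, "y": 0, "z": 0.25, "wx": 0, "wy": 0, "wz": 0, "jaw": 0},
  {"x": 0, "y": 0, "z": 0, "wx": 0, "wy": 0, "wz": 0, "jaw": 0},
  {"x": 0, "y": 0, "z": 0, "wx": 0, "wy": 0, "wz": 0, "jaw": 0},
])

```text
time_s: 10.33
ee_pos: [0.5624, -0.0822, 0.1065]
eef_rot: [3.141, -0.0, 1.503]
force: [-0.2, 0.3, -3.3]
grip_width: 0.0133
```

```bash
python3 - <<'E'
from h import *
o=ctrl.get_obs(); print(o["time_s"],o["ee_pos"],o["eef_rot"],o["force"],o["moment"],o["grip_width"])
for c in("wrist","scene","side"):
  i=ctrl.camera(c);cv2.imwrite(f"pics/{c}6.png",i)
cv2.imwrite("pics/w6b.png",cv2.resize(cv2.imread("pics/wrist6.png"),(768,576)))
a=cv2.imread("pics/scene6.png")[190:330,280:420]; b=cv2.imread("pics/side6.png")[200:335,200:330]
a=cv2.resize(a,(400,400),interpolation=cv2.INTER_CUBIC);b=cv2.resize(b,(400,400),interpolation=cv2.INTER_CUBIC)
cv2.imwrite("pics/ab6.png",np.hstack([a,b]))
E
```

```text
10.3333 [ 0.56235909 -0.08223417  0.10653693] [ 3.14148586e+00 -9.19289578e-06  1.50271870e+00] [-0.17032067  0.29194245 -3.2937836 ] [-0.05940516  0.0690598  -0.00356979] 0.013341649051086703
```

View pics/w6b.png

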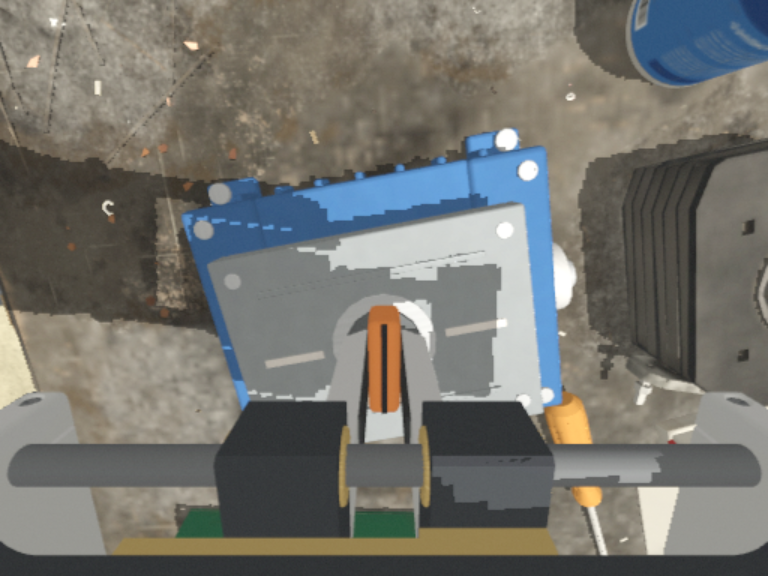

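View pics/ab6.png

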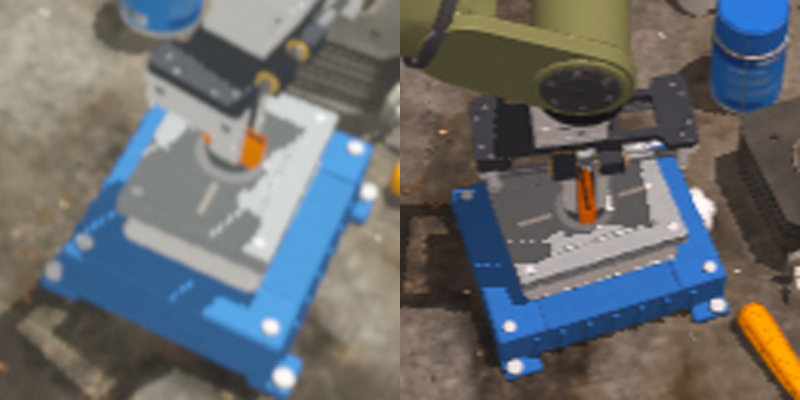

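Looking down from the wrist, the cover sits over the rim, with deck screws at (203,230), (527,170) and (547,395). I'll measure the offset between the screws and the cover's own features.

```bash
python3 - <<'E'
exec(open('fit0.py').read().split('go("cover"')[0])
w=lambda p,z:onz(((p[1]+.5)/1.5-.5,(p[0]+.5)/1.5-.5),"wrist",z)[:2]
A,B,C=w((203,230),.058),w((527,170),.058),w((547,396),.058)
print(A,B,C,"hc from diag",(A+C)/2, np.degrees(np.arctan2(*(B-A)[::-1])))
z=.1065-.0236+.018
a,b,c=w((232,281),z),w((505,230),z),w((523,401),z)
print("cover screws centre",(a+c)/2, np.degrees(np.arctan2(*(b-a)[::-1])))
i,j=w((265,363),z),w((507,323),z); print("index",(i+j)/2,np.degrees(np.arctan2(*(j-i)[::-1])))
E
```

```text
[ 0.46213293 -0.02424851] [ 0.6457558  -0.00421695] [ 0.66257693 -0.1452901 ] hc from diag [ 0.56235493 -0.08476931] 6.2258194652699235
cover screws centre [ 0.56155142 -0.08285719] 6.6970342239876475
index [ 0.56166935 -0.08263919] 6.094857629170285
```

Request:
carry_out([
  {"x": -0.1, "y": 0.04, "z": 0, "wx": 0, "wy": 0, "wz": 0, "jaw": 0},
  {"x": 0, "y": 0, "z": 0.2, "wx": 0, "wy": 0, "wz": 0, "jaw": 0},
  {"x": 0, "y": 0, "z": 0.2, "wx": 0, "wy": 0, "wz": 0, "jaw": 0},
  {"x": 0, "y": 0, "z": 0.2, "wx": 0, "wy": 0, "wz": 0, "jaw": 0},
  {"x": 0, "y": 0, "z": 0.1, "wx": 0, "wy": 0, "wz": 0, "jaw": 0},
  {"x": 0, "y": 0, "z": 0, "wx": 0, "wy": 0, "wz": 0, "jaw": 0},
])

```text
time_s: 10.98
ee_pos: [0.5627, -0.0843, 0.0919]
eef_rot: [-3.141, -0.0, 1.503]
force: [0.3, -0.3, -3.3]
grip_width: 0.0134
```

Request:
carry_out([
  {"x": 0, "y": 0, "z": 0.05, "wx": 0, "wy": 0, "wz": 0, "jaw": 0},
  {"x": 0, "y": 0, "z": 0, "wx": 0, "wy": 0, "wz": 0, "jaw": 0},
])

```text
time_s: 11.15
ee_pos: [0.563, -0.0843, 0.0916]
eef_rot: [3.141, 0.0, 1.503]
force: [-0.2, -0.3, -3.4]
grip_width: 0.0139
```

Request:
carry_out([
  {"x": 0, "y": 0, "z": 0.03, "wx": 0, "wy": 0, "wz": 0, "jaw": 0},
  {"x": 0, "y": 0, "z": 0, "wx": 0, "wy": 0, "wz": 0, "jaw": 0},
])

```text
time_s: 11.32
ee_pos: [0.563, -0.0843, 0.0911]
eef_rot: [3.141, 0.0, 1.503]
force: [-1.6, -0.1, 1.4]
grip_width: 0.0132
```

Request:
carry_out([
  {"x": 0, "y": 0, "z": 0.03, "wx": 0, "wy": 0, "wz": 0, "jaw": 0},
  {"x": 0, "y": 0, "z": 0, "wx": 0, "wy": 0, "wz": 0, "jaw": 0},
])

```text
time_s: 11.48
ee_pos: [0.563, -0.0843, 0.0905]
eef_rot: [3.141, 0.0, 1.503]
force: [-1.0, 0.5, 2.1]
grip_width: 0.0134
```

Request:
carry_out([
  {"x": 0, "y": 0, "z": 0.03, "wx": 0, "wy": 0, "wz": 0, "jaw": 0},
  {"x": 0, "y": 0, "z": 0, "wx": 0, "wy": 0, "wz": 0, "jaw": 0},
])

```text
time_s: 11.65
ee_pos: [0.563, -0.0843, 0.0898]
eef_rot: [3.141, 0.0, 1.503]
force: [-2.4, -0.6, 2.4]
grip_width: 0.0137
```

Contact on the seal came at a TCP height of about 0.091 m, as computed. I'll ease off slightly and turn the wing clockwise.

Request:
carry_out([
  {"x": 0, "y": 0, "z": -0.03, "wx": 0, "wy": 0, "wz": 0, "jaw": 0},
  {"x": 0, "y": 0, "z": 0, "wx": 0, "wy": 0, "wz": 0.5, "jaw": 0},
  {"x": 0, "y": 0, "z": 0, "wx": 0, "wy": 0, "wz": 0.8, "jaw": 0},
  {"x": 0, "y": 0, "z": 0, "wx": 0, "wy": 0, "wz": 0.8, "jaw": 0},
  {"x": 0, "y": 0, "z": 0, "wx": 0, "wy": 0, "wz": 0.8, "jaw": 0},
  {"x": 0, "y": 0, "z": 0, "wx": 0, "wy": 0, "wz": 0.8, "jaw": 0},
  {"x": 0, "y": 0, "z": 0, "wx": 0, "wy": 0, "wz": 0.8, "jaw": 0},
  {"x": 0, "y": 0, "z": 0, "wx": 0, "wy": 0, "wz": 0.8, "jaw": 0},
  {"x": 0, "y": 0, "z": 0, "wx": 0, "wy": 0, "wz": 0.8, "jaw": 0},
])

```text
time_s: 12.4
ee_pos: [0.563, -0.0843, 0.0904]
eef_rot: [3.141, -0.0, 1.012]
force: [-0.4, -0.5, 2.3]
grip_width: 0.0137
```

```bash
python3 - <<'E'
from h import *
o=ctrl.get_obs(); print(o["time_s"],o["ee_pos"],o["eef_rot"],o["force"],o["moment"],o["grip_width"])
i=ctrl.camera("wrist");cv2.imwrite("pics/w7b.png",cv2.resize(i,(768,576)))
E
```

```text
12.4 [ 0.56298596 -0.08433615  0.09036708] [ 3.14131392e+00 -2.87206985e-05  1.01154710e+00] [-0.36619772 -0.53161656  2.30872769] [-0.00973267  0.33419715  0.03987766] 0.013708265443181869
```

View pics/w7b.png

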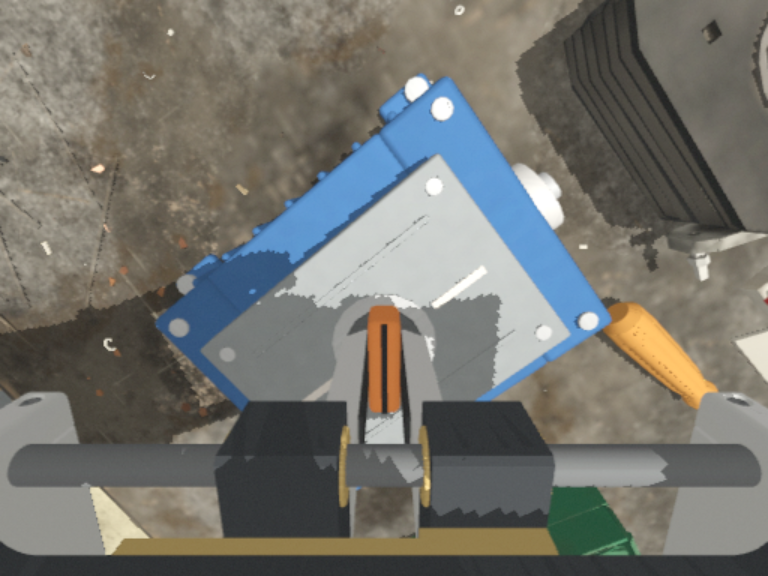

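Request:
carry_out([
  {"x": 0, "y": 0, "z": 0, "wx": 0, "wy": 0, "wz": 0.9, "jaw": 0},
  {"x": 0, "y": 0, "z": 0, "wx": 0, "wy": 0, "wz": 0.9, "jaw": 0},
  {"x": 0, "y": 0, "z": 0, "wx": 0, "wy": 0, "wz": 0.9, "jaw": 0},
  {"x": 0, "y": 0, "z": 0, "wx": 0, "wy": 0, "wz": 0.9, "jaw": 0},
  {"x": 0, "y": 0, "z": 0, "wx": 0, "wy": 0, "wz": 0.9, "jaw": 0},
  {"x": 0, "y": 0, "z": 0, "wx": 0, "wy": 0, "wz": 0.9, "jaw": 0},
  {"x": 0, "y": 0, "z": 0, "wx": 0, "wy": 0, "wz": 0.9, "jaw": 0},
  {"x": 0, "y": 0, "z": 0, "wx": 0, "wy": 0, "wz": 0.9, "jaw": 0},
  {"x": 0, "y": 0, "z": 0, "wx": 0, "wy": 0, "wz": 0.9, "jaw": 0},
  {"x": 0, "y": 0, "z": 0, "wx": 0, "wy": 0, "wz": 0.9, "jaw": 0},
  {"x": 0, "y": 0, "z": 0, "wx": 0, "wy": 0, "wz": 0.9, "jaw": 0},
  {"x": 0, "y": 0, "z": 0, "wx": 0, "wy": 0, "wz": 0.9, "jaw": 0},
])

```text
time_s: 13.45
ee_pos: [0.5629, -0.0843, 0.0903]
eef_rot: [3.142, -0.0, 0.149]
force: [-1.5, 0.7, 2.2]
grip_width: 0.0137
```

```bash
python3 - <<'E'
from h import *
o=ctrl.get_obs(); print(o["time_s"],o["ee_pos"],o["eef_rot"],o["force"],o["moment"],o["grip_width"])
i=ctrl.camera("wrist");cv2.imwrite("pics/w8.png",i);cv2.imwrite("pics/w8b.png",cv2.resize(i,(768,576)))
E
```

```text
13.45 [ 0.56293513 -0.08430296  0.09032075] [ 3.14156453e+00 -1.38246906e-04  1.48754126e-01] [-1.4841023   0.71297443  2.15740106] [0.09486433 0.36564228 0.01071191] 0.01370435167428541
```

View pics/w8b.png

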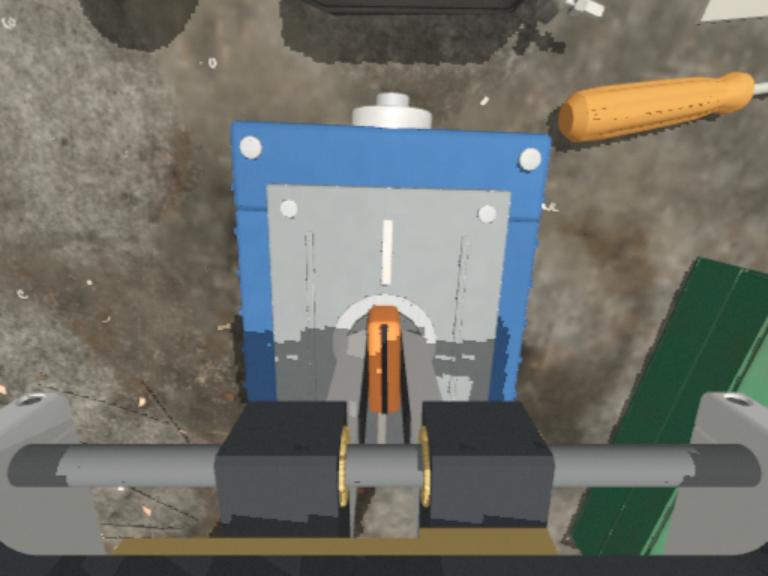

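```bash
python3 - <<'E'
from h import *
a=cv2.imread("pics/w8.png")[140:302,215:300]
cv2.imwrite("pics/w8c.png",cv2.resize(a,None,fx=3.7*1,fy=3.7,interpolation=cv2.INTER_CUBIC))
i=cv2.imread("pics/w8.png").astype(int)
# front index line: bright centroid per row ; slot dark centroid
def onz_(r,c,z): return onz((r,c),"wrist",z)[:2]
L=[]
for r in range(150,188):
    row=i[r,248:270].min(1).astype(float); bg=np.median(i[r,240:280].min(1)); w=np.clip(row-bg-15,0,None)
    if w.sum()>20: L.append((r,248+(w*np.arange(22)).sum()/w.sum()))
print(len(L),L[0],L[-1])
S=[]
for r in range(212,276):
    seg=i[r,248:264].sum(1); k=np.where((i[r,244:268,2]-i[r,244:268,0]>60))[0]
    c0,c1=244+k.min(),244+k.max()
    v=i[r,c0+1:c1].sum(1).astype(float); w=np.clip(150-v,0,None)
    S.append((r,c0,c1,round(c0+1+(w*np.arange(len(v))).sum()/w.sum(),2) if w.sum() else None))
print(S[::6])
Lw=np.array([onz_(*p,.082+.004) for p in L]); d=np.polyfit(Lw[:,0],Lw[:,1],1); print("index ang",np.degrees(np.arctan(d[0])),Lw.mean(0))
Sp=[(r,c) for r,a,b,c in S if c]; Sw=np.array([onz_(*p,.082+.004+.029) for p in Sp]); 
if len(Sw): e=np.polyfit(Sw[:,0],Sw[:,1],1); print("slot ang",np.degrees(np.arctan(e[0])),len(Sw),Sw.mean(0), Sw[:,0].min(),Sw[:,0].max())
print("bar edges"); 
for j in(1,2):
  W=np.array([onz_(s[0],s[j],.115) for s in S if s[0]<265]);print(np.degrees(np.arctan(np.polyfit(W[:,0],W[:,1],1)[0])))
E
```

```text
38 (150, np.float64(258.1808510638298)) (187, np.float64(257.2628205128205))Traceback (most recent call last):
  File "<stdin>", line 15, in <module>
    return umr_minimum(a, axis, None, out, keepdims, initial, where)
ValueError: zero-size array to reduction operation minimum which has no identity
```

View pics/w8c.png

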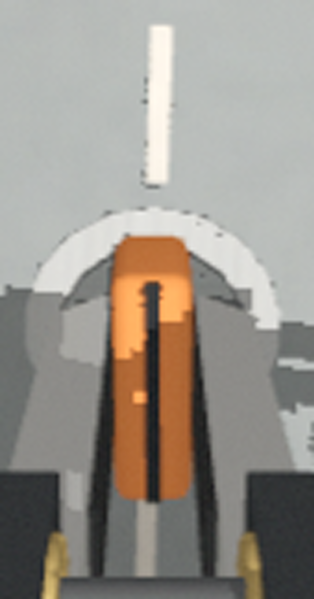

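```bash
cat > ang.py <<'E'
from h import *
import sys
def ang(i,zc=.086,P=None):
    i=i.astype(float)
    def fit(rows,c0,c1,dark,z,rng=None):
        pts=[]
        for r in rows:
            v=i[r,c0:c1].sum(1); 
            w=np.clip(200-v,0,None) if dark else np.clip(v-np.median(v)-(40 if rng is None else rng),0,None)
            if w.sum()>20: pts.append((r,c0+(w*np.arange(c1-c0)).sum()/w.sum()))
        W=np.array([onz(p,"wrist",z,P)[:2] for p in pts])
        return pts,W
    p1,L=fit(range(151,187),246,272,False,zc)
    p2,S=fit(range(221,273),250,262,True,zc+.029)
    p3,B=fit(range(279,291),250,260,False,zc,15)
    dirn=lambda W:(lambda v:np.degrees(np.arctan(v[1]/v[0])))(np.linalg.svd(W-W.mean(0))[2][0])
    print("index front",len(p1),dirn(L).round(2),"slot",len(p2),dirn(S).round(2),S.mean(0).round(4),p2[0],p2[-1])
    if len(p3)>3:
        print("rear",len(p3),dirn(B).round(2),p3[0],p3[-1]); v=L.mean(0)-B.mean(0); print("front-rear ang",np.degrees(np.arctan(v[1]/v[0])).round(2))
    o=ctrl.get_obs();print("tool yaw",np.degrees(o["eef_rot"][2]).round(2))
E
python3 - <<'E'
from ang import *
ang(cv2.imread("pics/w8.png"))
E
```

```text
index front 36 6.63 slot 52 8.07 [ 0.5623 -0.0839] (221, np.float64(256.0)) (272, np.float64(256.00716845878134))
rear 12 7.02 (279, np.float64(254.328431372549)) (290, np.float64(253.80352644836273))
front-rear ang 6.51
tool yaw 8.22
```

Request:
carry_out([
  {"x": 0, "y": 0, "z": 0, "wx": 0, "wy": 0, "wz": 0.36, "jaw": 0},
  {"x": 0, "y": 0, "z": 0, "wx": 0, "wy": 0, "wz": 0, "jaw": 0},
  {"x": 0, "y": 0, "z": 0, "wx": 0, "wy": 0, "wz": 0, "jaw": 0},
])

```text
time_s: 13.75
ee_pos: [0.563, -0.0843, 0.0903]
eef_rot: [3.142, -0.0, 0.124]
force: [-1.0, 0.3, 2.6]
grip_width: 0.0136
```

```bash
python3 - <<'E'
from ang import *
i=ctrl.camera("wrist");cv2.imwrite("pics/w9.png",i);ang(i)
E
```

```text
index front 36 7.02 slot 52 6.7 [ 0.5623 -0.084 ] (221, np.float64(256.0681818181818)) (272, np.float64(255.91147540983607))
rear 12 7.25 (279, np.float64(255.5744680851064)) (290, np.float64(255.62566844919786))
front-rear ang 6.83
tool yaw 7.11
```

The slot (6.7–7.1°) and the index lines (6.8°) now agree within about 0.3°. Next I'll press in steps.

Request:
carry_out([
  {"x": 0, "y": 0, "z": 0.05, "wx": 0, "wy": 0, "wz": 0, "jaw": 0},
  {"x": 0, "y": 0, "z": 0.05, "wx": 0, "wy": 0, "wz": 0, "jaw": 0},
  {"x": 0, "y": 0, "z": 0, "wx": 0, "wy": 0, "wz": 0, "jaw": 0},
])

```text
time_s: 14.05
ee_pos: [0.563, -0.0843, 0.0882]
eef_rot: [3.142, -0.0, 0.122]
force: [-1.2, 0.6, 5.6]
grip_width: 0.0134
```

Request:
carry_out([
  {"x": 0, "y": 0, "z": 0.05, "wx": 0, "wy": 0, "wz": 0, "jaw": 0},
  {"x": 0, "y": 0, "z": 0.05, "wx": 0, "wy": 0, "wz": 0, "jaw": 0},
  {"x": 0, "y": 0, "z": 0, "wx": 0, "wy": 0, "wz": 0, "jaw": 0},
])

```text
time_s: 14.3
ee_pos: [0.563, -0.0843, 0.0864]
eef_rot: [3.142, -0.0, 0.122]
force: [-2.1, 1.5, 5.6]
grip_width: 0.0135
```

Request:
carry_out([
  {"x": 0, "y": 0, "z": 0.04, "wx": 0, "wy": 0, "wz": 0, "jaw": 0},
  {"x": 0, "y": 0, "z": 0, "wx": 0, "wy": 0, "wz": 0, "jaw": 0},
])

```text
time_s: 14.47
ee_pos: [0.563, -0.0843, 0.0858]
eef_rot: [3.141, -0.0, 0.122]
force: [-2.1, 1.1, 7.2]
grip_width: 0.0136
```

Request:
carry_out([
  {"x": 0, "y": 0, "z": 0.04, "wx": 0, "wy": 0, "wz": 0, "jaw": 0},
  {"x": 0, "y": 0, "z": 0, "wx": 0, "wy": 0, "wz": 0, "jaw": 0},
])

```text
time_s: 14.63
ee_pos: [0.563, -0.0843, 0.0854]
eef_rot: [3.141, -0.0, 0.122]
force: [-4.4, 0.8, 10.6]
grip_width: 0.0139
```

Request:
carry_out([
  {"x": 0, "y": 0, "z": 0.03, "wx": 0, "wy": 0, "wz": 0, "jaw": 0},
  {"x": 0, "y": 0, "z": 0, "wx": 0, "wy": 0, "wz": 0, "jaw": 0},
])

```text
time_s: 14.8
ee_pos: [0.5631, -0.0843, 0.0854]
eef_rot: [3.141, -0.001, 0.122]
force: [-6.7, 1.8, 16.6]
grip_width: 0.0135
```

The height has stopped at 0.0854 while the force rises to 16.6 N, which looks like home. There is a -6.7 N side load in x, so I'll relieve it by shifting a little, then press a bit more.

Request:
carry_out([
  {"x": -0.04, "y": 0, "z": 0, "wx": 0, "wy": 0, "wz": 0, "jaw": 0},
  {"x": 0, "y": 0, "z": 0, "wx": 0, "wy": 0, "wz": 0, "jaw": 0},
  {"x": 0, "y": 0, "z": 0, "wx": 0, "wy": 0, "wz": 0, "jaw": 0},
])

```text
time_s: 15.05
ee_pos: [0.563, -0.0844, 0.0854]
eef_rot: [3.141, -0.003, 0.122]
force: [-1.8, 2.8, 13.4]
grip_width: 0.0134
```

Request:
carry_out([
  {"x": 0, "y": 0, "z": 0.02, "wx": 0, "wy": 0, "wz": 0, "jaw": 0},
  {"x": 0, "y": 0, "z": 0, "wx": 0, "wy": 0, "wz": 0, "jaw": 0},
  {"x": 0, "y": 0, "z": 0, "wx": 0, "wy": 0, "wz": 0, "jaw": 0},
])

```text
time_s: 15.3
ee_pos: [0.563, -0.0844, 0.0853]
eef_rot: [3.141, -0.003, 0.122]
force: [-3.8, 2.6, 16.6]
grip_width: 0.0136
```

```bash
python3 - <<'E'
from ang import *
o=ctrl.get_obs(); print(o["time_s"],o["ee_pos"],o["eef_rot"],o["force"],o["moment"],o["grip_width"])
for c in("wrist","scene","side"):
  i=ctrl.camera(c);cv2.imwrite(f"pics/{c}10.png",i)
  if c=="wrist": ang(i,.080);cv2.imwrite("pics/w10b.png",cv2.resize(i,(768,576)))
a=cv2.imread("pics/scene10.png")[210:320,290:400]; b=cv2.imread("pics/side10.png")[220:330,205:315]
a=cv2.resize(a,(400,400),interpolation=cv2.INTER_CUBIC);b=cv2.resize(b,(400,400),interpolation=cv2.INTER_CUBIC)
cv2.imwrite("pics/ab10.png",np.hstack([a,b]))
E
```

```text
15.3 [ 0.563      -0.08435861  0.0853314 ] [ 3.14100721e+00 -2.71329735e-03  1.22350889e-01] [-3.79320974  2.55236957 16.62704116] [0.57300229 0.89192629 0.0052654 ] 0.013587665869017091
index front 36 7.0 slot 52 6.58 [ 0.5618 -0.0841] (221, np.float64(255.85416666666666)) (272, np.float64(255.92857142857142))
rear 12 7.08 (279, np.float64(255.59895833333334)) (290, np.float64(255.6149732620321))
front-rear ang 6.8
tool yaw 7.01
```

View pics/w10b.png

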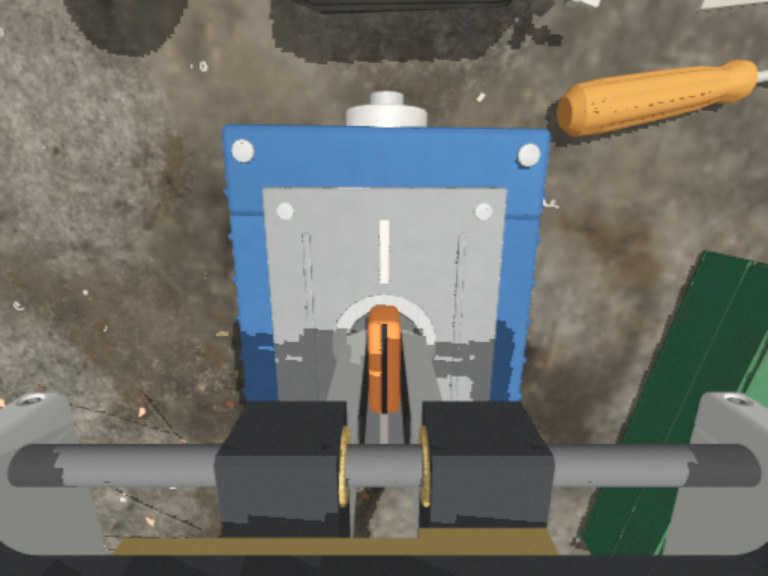

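View pics/ab10.png

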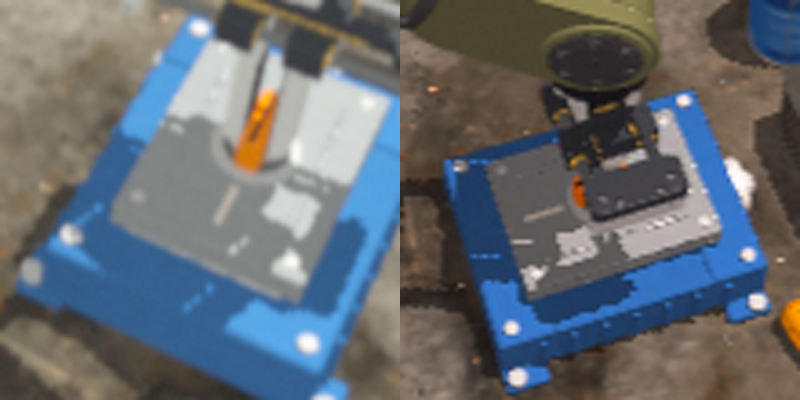

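Request:
carry_out([
  {"x": -0.02, "y": -0.02, "z": 0.02, "wx": 0, "wy": 0, "wz": 0, "jaw": 0},
  {"x": 0, "y": 0, "z": 0, "wx": 0, "wy": 0, "wz": 0, "jaw": 0},
  {"x": 0, "y": 0, "z": 0, "wx": 0, "wy": 0, "wz": 0, "jaw": 0},
  {"x": 0, "y": 0, "z": 0, "wx": 0, "wy": 0, "wz": 0, "jaw": 0},
  {"x": 0, "y": 0, "z": 0, "wx": 0, "wy": 0, "wz": 0, "jaw": 0},
  {"x": 0, "y": 0, "z": 0, "wx": 0, "wy": 0, "wz": 0, "jaw": 0},
])

```text
time_s: 15.95
ee_pos: [0.563, -0.0843, 0.0853]
eef_rot: [3.14, -0.004, 0.122]
force: [-2.2, 0.7, 18.2]
grip_width: 0.0136
```

```bash
python3 - <<'E'
from ang import *
i=ctrl.camera("wrist");cv2.imwrite("pics/w11.png",i);ang(i,.080)
o=ctrl.get_obs(); print(o["time_s"],o["ee_pos"],o["eef_rot"],o["force"],o["moment"],o["grip_width"])
E
```

```text
index front 36 6.59 slot 52 6.58 [ 0.5617 -0.084 ] (221, np.float64(256.0)) (272, np.float64(255.98534798534797))
rear 12 7.24 (279, np.float64(255.59027777777777)) (290, np.float64(255.59428571428572))
front-rear ang 6.76
tool yaw 7.0
16.0 [ 0.56298587 -0.08433019  0.08533635] [ 3.14027731 -0.00394324  0.12224674] [-1.20818799  0.85562367 19.78741237] [ 0.21601055  0.64908298 -0.01812761] 0.01379424187372558
```

```bash
python3 - <<'E'
from h import *
print(ctrl.hand_in()); o=ctrl.get_obs(); print(o["time_s"],o["ee_pos"],o["force"])
E
```

```text
the job is handed in; nothing more can be done
None
the job is handed in; nothing more can be done
```

The job is handed in at 16.0 s. The grey cover is pressed home on the rim, with the wing lined up and still gripped. I lifted the cover by its orange wing, set it level on the seal, turned the wing about 79° clockwise and pressed down.

**Last checks before hand-in:**
- **Home height:** the tool stopped at a height of 0.0853 m, while the force rose to 18–20 N downward. That is 6 mm below first seal contact and within 0.3 mm of the expected home height, so the tongue passed between the bars.
- **Alignment:** the slot measured 6.6° (tool yaw 7.0°) and the index lines 6.8°, so they agree within about 0.3°.
- **Other contact:** side forces were about 1–2 N, with a small leftover tilting moment of a few tenths of a N m. The bystanders were left alone.

**What failed or disagreed:**
- My first three move calls were refused because each row needed every key; nothing moved, and only some time was lost.
- Fits to different parts of the index lines gave 6.6° to 7.2°, so the alignment is only known to about half a degree.
- The scene and side cameras disagreed with the wrist camera by 1–3 mm, so I relied on the wrist camera for placing.

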